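# Lean a practice plate on the 45-degree stand and latch its keeper

### The arm

A 6-joint arm with a two-finger parallel gripper is mounted at the origin on a cart in front of the work surface, level with it; the furniture and walls round the work are solid. World frame = base frame: x ahead of the robot, y to its left, z up, the work surface at z = 0. Lengths are in m, angles in degrees, forces in N, time in s.
With the tool pointing down it reaches from about 0.35 to 0.725 m from the base axis. Payload 4.3 kg.
Tool frame: the origin (TCP) lies on the centre line of the jaws, within the pads' length; the fingertips stand 19 mm ahead of it and the grasp point (between the pads) is the TCP; z points along the fingers, y is the direction in which the jaws open and shut (so a half turn about z gives the same grasp; the last joint's range is limited). The gripper opens to 85 mm and grips with 20 to 120 N. Pads are 22 mm wide; open, the fingers measure 114 mm over their backs; the gripper's body (76 mm by 85 mm) begins 54 mm behind the grasp point. The pads swing forward as they close: fully open they stand 13 mm farther back than shut.
Start: joints at [-83.268, 21.618, 4.641, 73.018, 0, 83.68], TCP at [0.13, -0.56, 0.25] pointing down, gripper open.
Joint ranges: [-156.06, 156.06], [-48.1, 94.91], [-58.44, 69.94], [-101.28, 121.22], [-78.64, 73.56], [-180, 180]. Speed limits (degrees/s): [147.25, 147.25, 180, 180, 180, 180].

### API

Orientations are given as [roll, pitch, yaw] about the fixed x, y, z axes, in that order (R = Rz(yaw) Ry(pitch) Rx(roll)).
In Python, from station import r, eyes, job_done gives the robot as it stands.
- The arm moves only by the tool servo_tool, never from a script. Its argument "increments" is a list of rows, each an object of numbers: "dx", "dy", "dz": the shift along the tool's x, y, z in mm; "spin": the turn about the tool's z in degrees; "hand": the closure in counts, from 0 (fully open) to 255 (shut). A call has 1 to 8 rows; each row is the pose to reach, as a shift and turn from the pose commanded when the call began, along the tool's axes at that moment; what a row does not reach only later rows make up. A row lasts 1/12 s, in which the tool goes at most 41.7 mm and 7.16 degrees, less where a joint would pass 70% of its speed; a pose out of reach is approached as far as the arm can. A call with a gripper value outside its range is refused whole. The fingers move at their own pace and stop on an object; "newtons" is the grip in N (left out, the last holds). Time passes only in rows, so rows that repeat a pose let the fingers close. It gives the time, the measured TCP pose, the force and the opening at its end, in the units of the state.
- r.read_state(): the state, without advancing time (a new reading comes with each control period).
- eyes.read_camera(name): name is "side" or "top" or "wrist"; returns a dict with "image" (400x640x3 uint8, red, green, blue), "vfov" (degrees; the focal length in pixels is half the picture's height over the tangent of half this angle, whatever the lens; pixels are square), "cx", "cy" (the principal point, pixels), "k1" (the pictures are not rectified: a ray, as slopes to the right and down, at radius r is drawn at 1 + k1 r^2 times it, then the intrinsics apply), "origin" and "orientation" of the camera in the world. Camera axes: x right, y down, z forward; pixel columns grow to the right and rows downward; lengths in m; the calibration is good to about 2 mm. A picture is of the moment at which its call begins. There is no depth.
- job_done(): hands the job in, once; it reports no verdict.
The state is a dict: "clock": time; "qpos": joint angles; "joint_vel": joint speeds; "joint_torque": joint torques, N m; "position": TCP position; "ee_rot": TCP orientation; "force": force on the tool from outside, world axes, zero at the start; "moment": the same for the moment, N m; "gripper_width": finger opening in m.
Only numpy, scipy, OpenCV 4.12 (cv2) and the standard library are available. Lean on these libraries where they do the work, as an engineer would, in place of code of your own. Each camera call takes 0.05 s, during which the arm holds its last target. There are 200 camera calls.

### The job

Set the wide practice plate up for an inclined run: lean it back lengthwise on the sloping stand, squarely in the middle, with one end down on the toe ledge and its back flat against the bars, and let go of it. Then turn the stand's black knob clockwise until it clicks over and its keeper arm lies across the top of the plate. Leave the other things on the bench where they are.

Things in the scene. Friction and masses are not known exactly. Their poses are not given: they have to be found in the camera images.
- plate: wide flat dark steel practice plate, 110 x 56 x 10 mm (along its own x, y, z), about 0.5 kg, loose, lying flat on the bench with two bright weld beads (2 mm proud, 70 mm long, along x) on its upper face. Origin: centre of the underside. The two ends are alike; it is taken across its 56 mm width (own y).
- sloping_rest: rest of the fixed dark-steel stand, leaning back 45 degrees, its face to the robot's left. Origin: middle of the toe line where a seated plate's foot and back meet, 36 mm above the bench. x: up the slope (to the right); y: along the toe ledge, away from the robot; z: out of the slope (up and left). Toe ledge: at x < 0, 66 mm wide, out to z = 16 mm. Knob axis: along z at x = 142 mm, y = 0
- knob_grip (a point): grip point of the black knob, on its axis, 35 mm out from the plane of the bars, in a bar grip 14 mm thick and 42 mm long, 21 to 47 mm out. The bar lies along the keeper arm: across the slope when open, up and down it when closed. The arm, 14 mm wide, reaches 56 mm from the axis, 12 to 18 mm out, 1.5 mm clear of a seated plate's face
- keeper (a joint): angle of knob and keeper arm: 0 = open, arm pointing along the rest's -y (towards the robot); grows clockwise as seen looking onto the slope; 1.571 = closed, arm pointing down the slope over the plate. A spring plunger holds it at either stop with about 0.08 N m and snaps it over past the half-way point.
- narrow_bar: bystander: narrow bright flat bar, 25 x 110 x 10 mm; origin at the centre of the underside
- tape_measure: bystander: yellow tape measure, 32 x 80 x 62 mm; origin at the centre of the underside
- paint_marker: bystander: red and white marker pen, 17 mm thick, 134 mm long, lying to the right of the clamp block; origin at the centre of the underside
- seat (a point): where the origin of a seated plate comes to lie: 55 mm up the slope from the rest's origin, in the plane z = 0 of the bars. The plate's back bears on two bright crossbars, 66 mm wide, from 0 to 13 mm and 82 to 98 mm up the slope; between them it is open, 12 mm deep, down to a 40 mm wide spine
Things that resemble listed ones, but are neither listed nor needed, are in the scene too. What is shaped like the plate but green is not meant.

How it is judged:
By the outcome, as a careful person would: the job done as asked, in the order asked, and still so for the second after the job is handed in, with the robot touching nothing.
It also fails if it takes over 48 s, if anything falls off the work surface, if the arm or the gripper's body presses on something with over 40 N, if the wrist force passes 120 N, or if a joint passes its speed limit or range.

## Working session

There is one attempt and no reset: what is moved stays moved. The work goes in short steps, Python scripts to look and compute and a tool call to move; the robot and the scene stay as the last step left them, time stands still between calls to the robot, and variables do not carry over. Pictures are saved under pics/ and viewed, about 8 in all and at most 12, crops included, and the job is handed in when it is done.

Besides the shell and the picture viewer there is one more tool, called after "Call:" as name(argument=value, ...), one argument or row to a line, values as JSON. servo_tool: Moves the arm, as the interface text tells. Its arguments: {"type":"object","properties":{"increments":{"type":"array","items":{"type":"object","properties":{"dx":{"type":"number"},"dy":{"type":"number"},"dz":{"type":"number"},"spin":{"type":"number"},"hand":{"type":"number"}}}},"newtons":{"type":"number"}},"required":["increments"]}

```bash
mkdir -p pics; ls; cat > h.py <<'E'
import numpy as np, cv2
from station import r, eyes, job_done
from scipy.spatial.transform import Rotation as R
def rot(o):
    o=np.array(o,float)
    return o if o.shape==(3,3) else R.from_euler('xyz',o,degrees=True).as_matrix()
def cam(name,fn=None):
    c=eyes.read_camera(name)
    if fn: cv2.imwrite('pics/'+fn,cv2.cvtColor(c['image'],cv2.COLOR_RGB2BGR))
    np.save('cam_'+name+'.npy',c,allow_pickle=True)
    return c
def load(name): return np.load('cam_'+name+'.npy',allow_pickle=True).item()
def f(c): return 200/np.tan(np.radians(c['vfov'])/2)
def ray(c,u,v):
    d=np.array([(u-c['cx'])/f(c),(v-c['cy'])/f(c)]); s=d.copy()
    for _ in range(30): s=d/(1+c['k1']*(s@s))
    return rot(c['orientation'])@np.r_[s,1]
def onplane(c,u,v,z):
    d=ray(c,u,v);o=np.array(c['origin']); return o+d*(z-o[2])/d[2]
def proj(c,p):
    q=rot(c['orientation']).T@(np.array(p)-c['origin']); s=q[:2]/q[2]
    return s*(1+c['k1']*(s@s))*f(c)+[c['cx'],c['cy']]
def tri(cs,uvs):
    A=np.zeros((3,3));b=np.zeros(3)
    for c,uv in zip(cs,uvs):
        d=ray(c,*uv);d/=np.linalg.norm(d);P=np.eye(3)-np.outer(d,d);A+=P;b+=P@np.array(c['origin'])
    return np.linalg.solve(A,b)
E
python3 - <<'E'
from h import *
for n in('top','side'):
    c=cam(n,n+'0.png'); print({k:v for k,v in c.items() if k!='image'})
print(r.read_state())
E
```

```text
pics
{'vfov': 49.06537218398698, 'cx': 317.9216103676648, 'cy': 197.5836981415123, 'k1': -0.004262705656234754, 'origin': array([0.31011942, 0.24399548, 1.21462311]), 'orientation': array([-1.68395944e+02,  1.19504259e-01, -9.93039350e+01])}
{'vfov': 57.655975579345096, 'cx': 315.68522720391627, 'cy': 197.50384420702466, 'k1': -0.0017807510954226883, 'origin': array([0.41658313, 0.97330707, 0.61254389]), 'orientation': array([-121.57230292,   -1.29522097, -170.8255619 ])}
{'clock': 0.1, 'qpos': array([-8.32694768e+01,  2.16597979e+01,  4.56927862e+00,  7.30175131e+01,
       -1.46322369e-03,  8.36813711e+01]), 'joint_vel': array([-0.0903166 ,  0.07210798,  0.20049909, -0.02118392, -0.14544536,
        0.02898309]), 'joint_torque': array([ 1.29854736e-03, -4.64694822e+01,  2.70582569e+01,  1.20809479e-02,
       -1.43118937e-04, -7.72630813e-06]), 'position': array([ 0.12977083, -0.55959083,  0.24942462]), 'ee_rot': array([-1.79892463e+02, -1.04354295e-02,  1.30491436e+01]), 'force': array([ 0.24855034,  0.04187998, -0.6173412 ]), 'moment': array([0.03032573, 0.07908504, 0.02403993]), 'gripper_width': 0.08524745195903023}
```

View pics/top0.png

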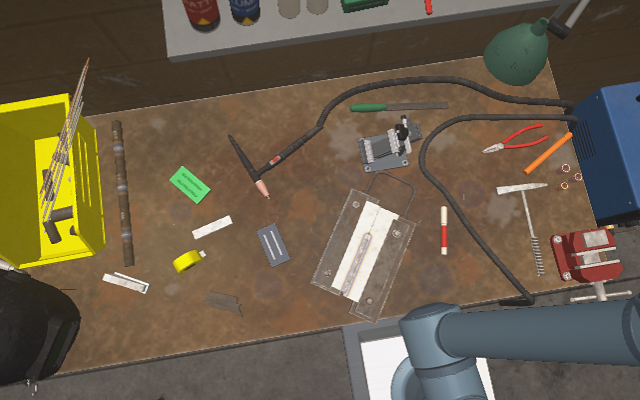

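View pics/side0.png

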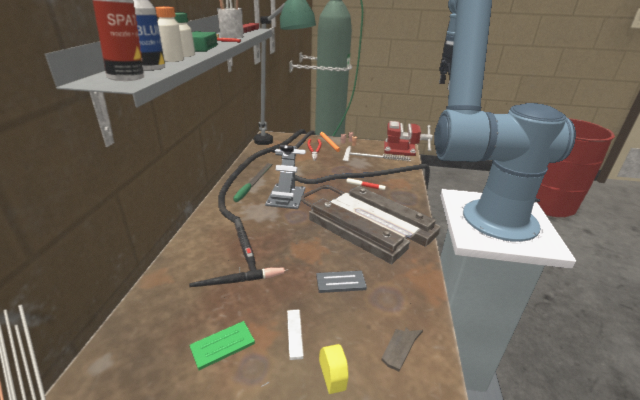

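The top view shows the candidates for the plate: a dark slab with two bright beads at (273,244), a green slab at (190,184), a narrow bright bar at (212,227), a bright channel at (125,283) and a thin dark scrap at (225,303). The dark slab at (273,244) fits the description. In the side view it is at (341,281). The stand is at top (390,145) and side (287,178). Next, one close crop of both.

```bash
python3 - <<'E'
import cv2,numpy as np
t=cv2.imread('pics/top0.png');s=cv2.imread('pics/side0.png')
def cr(i,x,y,w=66,h=50,k=6): return cv2.resize(i[y:y+h,x:x+w],None,fx=k,fy=k,interpolation=cv2.INTER_CUBIC)
im=np.vstack([np.hstack([cr(t,240,219),cr(t,356,112,66,66)[:300] if 0 else cr(t,356,114,66,50)]),np.hstack([cr(s,308,256),cr(s,256,138,66,75)[:0] if 0 else cv2.resize(s[138:213,245:344],(396,300),interpolation=cv2.INTER_CUBIC)])])
cv2.imwrite('pics/crop1.png',im);print(im.shape)
E
```

```text
(600, 792, 3)
```

View pics/crop1.png

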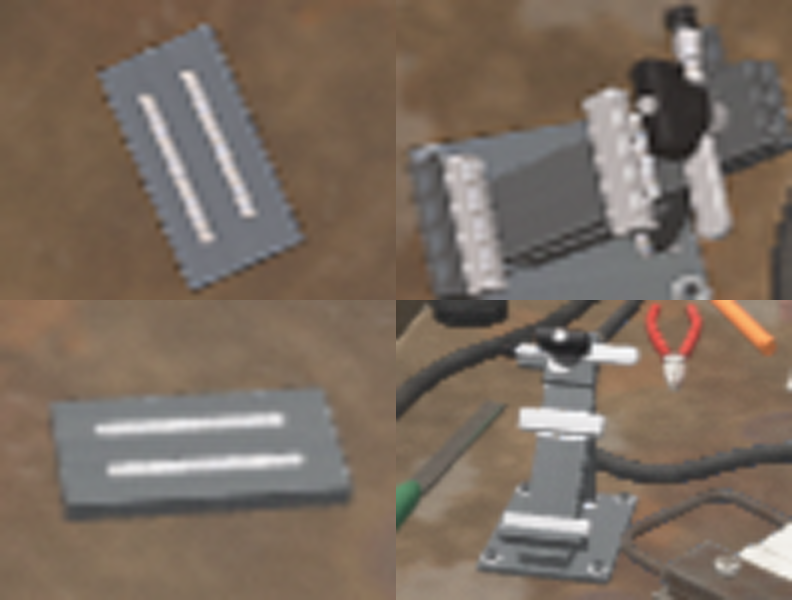

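The close crop shows the plate, dark with two beads and corners at top (274.2,223.2), (256.3,231.5), (272.5,267) and (290.5,258.7). The stand shows its toe at left, its two crossbars, and the knob bar across with the keeper arm towards the robot (open). I'll fit both poses.

```bash
cat > fit.py <<'E'
from h import *
from scipy.optimize import least_squares
t=load('top');s=load('side')
P=np.array([onplane(t,u,v,.010) for u,v in[(274.2,223.2),(256.3,231.5),(272.5,267),(290.5,258.7)]])
print('plate c',P.mean(0),np.linalg.norm(np.diff(P,axis=0,append=P[:1]),axis=1))
d=(P[2]+P[3]-P[0]-P[1]);print('long yaw',np.degrees(np.arctan2(d[1],d[0])))
# side check: corners of top face
T=lambda x,y:(356+(x-396)/6,114+y/6); S=lambda x,y:(245+(x-396)/4,138+(y-300)/4)
S2=lambda x,y:(308+x/6,256+(y-300)/6)
PS=np.array([onplane(s,*S2(*q),.010) for q in[(52,403),(322,390),(350,490),(68,508)]])
print('side plate c',PS.mean(0));d=PS[0]+PS[3]-PS[1]-PS[2];print(np.degrees(np.arctan2(d[1],d[0])))
def rest(p):
    yaw=p[2]; yh=np.array([np.cos(yaw),np.sin(yaw),0]); h=np.array([np.sin(yaw),-np.cos(yaw),0])
    x=(h+[0,0,1])/2**.5; M=np.c_[x,yh,np.cross(x,yh)]; return M,np.array([p[0],p[1],.036])
obs=[(t,T(447,157),(0,33,0)),(t,T(473,290),(0,-33,0)),(t,T(480,157),(13,33,0)),(t,T(503,287),(13,-33,0)),
(t,T(587,97),(82,33,0)),(t,T(615,232),(82,-33,0)),(t,T(622,90),(98,33,0)),
(s,S(505,513),(13,33,0)),(s,S(590,521),(13,-33,0)),(s,S(520,408),(98,33,0)),(s,S(604,415),(98,-33,0)),(s,S(520,427),(82,33,0)),(s,S(602,432),(82,-33,0))]
def res(p,o=obs):
    M,q=rest(p); return np.concatenate([proj(c,q+M@np.array(a)/1000)-uv for c,uv,a in o])
if __name__=='__main__':
    for o in(obs,obs[:7],obs[7:]):
        k=least_squares(res,[.6,.0,0],args=(o,),loss='soft_l1',x_scale=[.01,.01,.1]);print(k.x[:2],np.degrees(k.x[2]));print(res(k.x,o).reshape(-1,2).round(1).tolist())
E
python3 fit.py
```

```text
plate c [0.44344294 0.34880926 0.01      ] [0.05420291 0.10771    0.0535769  0.10821556]
long yaw -163.71941593570915
side plate c [0.44330993 0.35328449 0.01      ]
14.889983580736883
[0.65636548 0.05090201] -0.13631198581791995
[[0.1, 0.6], [0.1, 0.7], [-1.8, -0.9], [-1.3, -0.2], [0.2, 0.3], [0.2, 1.0], [-0.8, -0.7], [-0.0, -1.4], [-0.3, -1.2], [0.5, -1.2], [0.2, -1.0], [-0.3, -1.1], [-0.0, -0.4]]
[0.65678528 0.04982248] -0.44896018342925603
[[0.6, 0.4], [0.4, 0.5], [-1.4, -1.1], [-1.0, -0.4], [0.6, 0.2], [0.6, 0.9], [-0.4, -0.8]]
[0.65378711 0.057713  ] 1.1728334159987492
[[0.1, -0.1], [0.1, -0.1], [0.2, -0.2], [0.1, -0.1], [-0.5, -0.0], [-0.0, 0.5]]
```

```bash
cat > go.py <<'E'
import sys
from h import *
s=r.read_state(); M=rot(s['ee_rot']); p=np.array(s['position'])
print('t',s['clock'],'pos',p.round(4),'rpy',np.round(s['ee_rot'],2),'F',np.round(s['force'],1),'w',round(s['gripper_width'],4))
for a in sys.argv[1:]:
    t=[float(x) for x in a.split(',')]
    d=M.T@(np.array(t[:3])-p)*1000
    sp=-((t[3]-s['ee_rot'][2]+180)%360-180) if len(t)>3 else 0
    print(a,'->',d.round(1),'spin',round(sp,1),'rows',round(max(np.linalg.norm(d)/41.7,abs(sp)/7.16),1))
E
python3 go.py .42,-.36,.25,70 .53,-.1,.25,130
python3 - <<'E'
from h import *
c=cam('wrist');s=r.read_state();M=rot(s['ee_rot'])
print('cam in tool',M.T@(np.array(c['origin'])-s['position']),(M.T@rot(c['orientation'])).round(2).tolist(),c['vfov'])
E
```

```text
t 0.1 pos [ 0.1298 -0.5596  0.2494] rpy [-1.7989e+02 -1.0000e-02  1.3050e+01] F [ 0.2  0.  -0.6] w 0.0852
.42,-.36,.25,70 -> [ 3.278e+02 -1.289e+02 -3.000e-01] spin -57.0 rows 8.4
.53,-.1,.25,130 -> [ 4.937e+02 -3.574e+02  2.000e-01] spin -117.0 rows 16.3
cam in tool [ 0.06665899 -0.00030261 -0.12322347] [[-0.0, -0.97, -0.26], [1.0, -0.0, 0.0], [-0.0, -0.26, 0.97]] 68.53677340801848
```

Call:
servo_tool(
  increments=[
    {"dx": 328,"dy": -129,"spin": -57},
    {"dx": 328,"dy": -129,"spin": -57},
    {"dx": 328,"dy": -129,"spin": -57},
    {"dx": 328,"dy": -129,"spin": -57},
    {"dx": 328,"dy": -129,"spin": -57},
    {"dx": 328,"dy": -129,"spin": -57},
    {"dx": 328,"dy": -129,"spin": -57},
    {"dx": 328,"dy": -129,"spin": -57},
  ],
)

```text
schema error: expected keys dx, dy, dz, spin, hand
```

```bash
python3 go.py .54,-.06,.25,127 .53,.1,.25,160 .4165,.342,.2,196
```

```text
t 0.15 pos [ 0.1298 -0.5597  0.2496] rpy [-1.7991e+02 -1.0000e-02  1.3050e+01] F [ 0.3 -0.2  0.1] w 0.0856
.54,-.06,.25,127 -> [ 5.124e+02 -3.941e+02  3.000e-01] spin -113.9 rows 15.9
.53,.1,.25,160 -> [ 5.388e+02 -5.523e+02  5.000e-01] spin -146.9 rows 20.5
.4165,.342,.2,196 -> [ 482.9 -813.6   50.9] spin 177.1 rows 24.7
```

All keys are required in every row.

Call:
servo_tool(
  increments=[
    {"dx": 328,"dy": -129,"dz": 0,"spin": -57,"hand": 0},
    {"dx": 328,"dy": -129,"dz": 0,"spin": -57,"hand": 0},
    {"dx": 328,"dy": -129,"dz": 0,"spin": -57,"hand": 0},
    {"dx": 328,"dy": -129,"dz": 0,"spin": -57,"hand": 0},
    {"dx": 328,"dy": -129,"dz": 0,"spin": -57,"hand": 0},
    {"dx": 328,"dy": -129,"dz": 0,"spin": -57,"hand": 0},
    {"dx": 328,"dy": -129,"dz": 0,"spin": -57,"hand": 0},
    {"dx": 328,"dy": -129,"dz": 0,"spin": -57,"hand": 0},
  ],
)

```text
clock: 0.82
position: [0.4058, -0.3697, 0.2502]
ee_rot: [-180.0, 0.0, 70.4]
force: [-0.0, -1.1, 0.9]
gripper_width: 0.0856
```

```bash
python3 go.py .54,-.06,.25,127 .53,.1,.25,160 .4165,.342,.2,196
```

```text
t 0.8167 pos [ 0.4058 -0.3697  0.2502] rpy [-179.99    0.     70.4 ] F [-0.  -1.1  0.9] w 0.0856
.54,-.06,.25,127 -> [3.368e+02 2.250e+01 1.000e-01] spin -56.6 rows 8.1
.53,.1,.25,160 -> [ 4.841e+02 -4.060e+01  2.000e-01] spin -89.6 rows 12.5
.4165,.342,.2,196 -> [ 674.  -228.7   50.2] spin -125.6 rows 17.5
```

Call:
servo_tool(
  increments=[
    {"dx": 337,"dy": 22,"dz": 0,"spin": -57,"hand": 0},
    {"dx": 337,"dy": 22,"dz": 0,"spin": -57,"hand": 0},
    {"dx": 337,"dy": 22,"dz": 0,"spin": -57,"hand": 0},
    {"dx": 337,"dy": 22,"dz": 0,"spin": -57,"hand": 0},
    {"dx": 337,"dy": 22,"dz": 0,"spin": -57,"hand": 0},
    {"dx": 337,"dy": 22,"dz": 0,"spin": -57,"hand": 0},
    {"dx": 337,"dy": 22,"dz": 0,"spin": -57,"hand": 0},
    {"dx": 337,"dy": 22,"dz": 0,"spin": -57,"hand": 0},
  ],
)

```text
clock: 1.48
position: [0.5386, -0.0639, 0.2501]
ee_rot: [-180.0, -0.0, 127.4]
force: [0.9, -0.2, -1.1]
gripper_width: 0.0853
```

```bash
python3 -c "
from h import *
cam('wrist','w_stand.png')"; python3 go.py .53,.1,.25,160 .4165,.342,.2,196
```

```text
t 1.5333 pos [ 0.5411 -0.0569  0.25  ] rpy [179.69  -0.2  128.06] F [1.9 4.6 0.7] w 0.0854
.53,.1,.25,160 -> [130.4  88.    0.9] spin -31.9 rows 4.5
.4165,.342,.2,196 -> [390.7 147.6  52.2] spin -67.9 rows 10.1
```

Call:
servo_tool(
  increments=[
    {"dx": 391,"dy": 148,"dz": 52,"spin": -68,"hand": 0},
    {"dx": 391,"dy": 148,"dz": 52,"spin": -68,"hand": 0},
    {"dx": 391,"dy": 148,"dz": 52,"spin": -68,"hand": 0},
    {"dx": 391,"dy": 148,"dz": 52,"spin": -68,"hand": 0},
    {"dx": 391,"dy": 148,"dz": 52,"spin": -68,"hand": 0},
    {"dx": 391,"dy": 148,"dz": 52,"spin": -68,"hand": 0},
    {"dx": 391,"dy": 148,"dz": 52,"spin": -68,"hand": 0},
    {"dx": 391,"dy": 148,"dz": 52,"spin": -68,"hand": 0},
  ],
)

```text
clock: 2.2
position: [0.4444, 0.2529, 0.2088]
ee_rot: [-180.0, -0.0, -175.3]
force: [0.4, -0.9, 0.4]
gripper_width: 0.0855
```

```bash
python3 go.py  .4165,.342,.14,196
```

```text
t 2.2 pos [0.4444 0.2529 0.2088] rpy [-1.7999e+02 -1.0000e-02 -1.7534e+02] F [ 0.4 -0.9  0.4] w 0.0855
.4165,.342,.14,196 -> [20.6 91.1 68.7] spin -11.3 rows 2.8
```

Call:
servo_tool(
  increments=[
    {"dx": 21,"dy": 91,"dz": 69,"spin": -11,"hand": 0},
    {"dx": 21,"dy": 91,"dz": 69,"spin": -11,"hand": 0},
    {"dx": 21,"dy": 91,"dz": 69,"spin": -11,"hand": 0},
    {"dx": 21,"dy": 91,"dz": 69,"spin": -11,"hand": 0},
    {"dx": 21,"dy": 91,"dz": 69,"spin": -11,"hand": 0},
  ],
)

```text
clock: 2.62
position: [0.4159, 0.3406, 0.1385]
ee_rot: [-179.9, -0.2, -164.5]
force: [-0.7, 0.5, -0.8]
gripper_width: 0.0854
```

```bash
python3 go.py  .4165,.342,.016,196; python3 -c "
from h import *
cam('wrist','w_plate.png')
a=cv2.imread('pics/w_plate.png');b=cv2.imread('pics/w_stand.png');cv2.imwrite('pics/v4.png',np.hstack([cv2.resize(a,(640,400))[:,:],]))"
```

```text
t 2.6167 pos [0.4159 0.3406 0.1385] rpy [-179.9    -0.21 -164.53] F [-0.7  0.5 -0.8] w 0.0854
.4165,.342,.016,196 -> [ -1.4   1.4 122.5] spin -0.5 rows 2.9
```

View pics/w_plate.png

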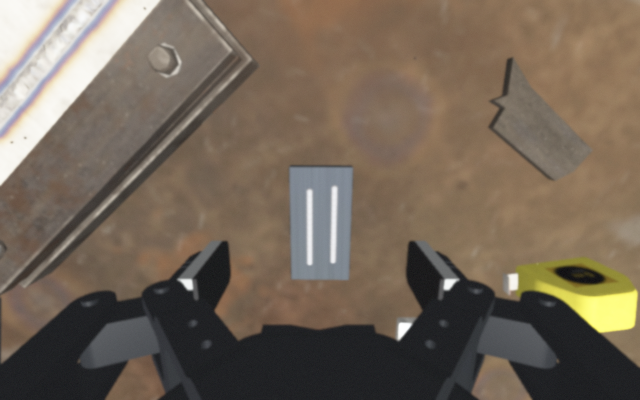

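The wrist view shows the plate between the open jaws, corners at about (290,168), (352,168), (350.5,279) and (292,279). There's free bench either side for the fingers.

```bash
python3 -c "
from h import *
c=load('wrist');s=r.read_state();M=rot(s['ee_rot'])
P=np.array([onplane(c,u,v,.010) for u,v in[(290,168),(352,167.5),(350.5,279),(292,279)]])
print(P.round(4),P.mean(0),np.linalg.norm(np.diff(P,axis=0,append=P[:1]),axis=1))
d=P[2]+P[3]-P[0]-P[1];print('yaw',np.degrees(np.arctan2(d[1],d[0])))
print('in tool',(M.T@(P.mean(0)-s['position']))*1000)
"
```

```text
[[0.4004 0.311  0.01  ]
 [0.3856 0.3626 0.01  ]
 [0.4891 0.393  0.01  ]
 [0.5041 0.339  0.01  ]] [0.44478303 0.35138088 0.01      ] [0.05367604 0.10779042 0.05608982 0.10740358]
yaw 15.736238543848074
in tool [-29.7532709    3.66030448 129.68452808]
```

Call:
servo_tool(
  increments=[
    {"dx": -2,"dy": 3,"dz": 40,"spin": 0,"hand": 0},
    {"dx": -2,"dy": 3,"dz": 80,"spin": 0,"hand": 0},
    {"dx": -2,"dy": 3,"dz": 105,"spin": 0,"hand": 0},
    {"dx": -2,"dy": 3,"dz": 114,"spin": 0,"hand": 0},
    {"dx": -2,"dy": 3,"dz": 118,"spin": 0,"hand": 0},
    {"dx": -2,"dy": 3,"dz": 122,"spin": 0,"hand": 0},
    {"dx": -2,"dy": 3,"dz": 122,"spin": 0,"hand": 0},
  ],
  newtons=40,
)

```text
clock: 3.25
position: [0.4204, 0.3443, 0.0195]
ee_rot: [180.0, 0.2, -164.7]
force: [-0.5, 0.9, -0.0]
gripper_width: 0.0855
```

```bash
python3 go.py  .4165,.342,.016,196
```

```text
t 3.25 pos [0.4204 0.3443 0.0195] rpy [ 1.7996e+02  1.5000e-01 -1.6471e+02] F [-0.5  0.9 -0. ] w 0.0855
.4165,.342,.016,196 -> [ 4.3 -1.2  3.5] spin -0.7 rows 0.1
```

Call:
servo_tool(
  increments=[
    {"dx": 2,"dy": 0,"dz": 0,"spin": 0,"hand": 0},
    {"dx": 2,"dy": 0,"dz": 0,"spin": 0,"hand": 0},
    {"dx": 2,"dy": 0,"dz": 0,"spin": 0,"hand": 0},
  ],
  newtons=40,
)

```text
clock: 3.5
position: [0.4175, 0.344, 0.0193]
ee_rot: [180.0, 0.1, -164.6]
force: [0.9, 0.5, -0.2]
gripper_width: 0.0854
```

Call:
servo_tool(
  increments=[
    {"dx": 0,"dy": 0,"dz": 2,"spin": 0,"hand": 0},
    {"dx": 0,"dy": 0,"dz": 3,"spin": 0,"hand": 60},
    {"dx": 0,"dy": 0,"dz": 3,"spin": 0,"hand": 255},
    {"dx": 0,"dy": 0,"dz": 3,"spin": 0,"hand": 255},
    {"dx": 0,"dy": 0,"dz": 3,"spin": 0,"hand": 255},
    {"dx": 0,"dy": 0,"dz": 3,"spin": 0,"hand": 255},
    {"dx": 0,"dy": 0,"dz": 3,"spin": 0,"hand": 255},
    {"dx": 0,"dy": 0,"dz": 3,"spin": 0,"hand": 255},
  ],
  newtons=40,
)

```text
clock: 4.17
position: [0.4168, 0.3433, 0.0153]
ee_rot: [-180.0, -0.0, -164.7]
force: [-1.2, -0.8, 5.4]
gripper_width: 0.055
```

Call:
servo_tool(
  increments=[
    {"dx": 0,"dy": 0,"dz": -20,"spin": 0,"hand": 255},
    {"dx": 0,"dy": 0,"dz": -50,"spin": 0,"hand": 255},
    {"dx": 0,"dy": 0,"dz": -90,"spin": 0,"hand": 255},
    {"dx": 0,"dy": 0,"dz": -130,"spin": 0,"hand": 255},
    {"dx": 0,"dy": 0,"dz": -160,"spin": 0,"hand": 255},
    {"dx": 0,"dy": 0,"dz": -160,"spin": 0,"hand": 255},
  ],
)

```text
clock: 4.67
position: [0.4198, 0.3458, 0.181]
ee_rot: [179.8, 0.5, -164.6]
force: [1.4, 1.3, -4.0]
gripper_width: 0.055
```

```bash
python3 go.py .60,.16,.2,90; python3 - <<'E'
from h import *
c=cam('wrist','w_lift.png');d=cam('side','s_lift.png')
a=cv2.imread('pics/w_stand.png');b=c['image'][:,:,::-1]
cv2.imwrite('pics/v5.png',np.hstack([cv2.resize(b[140:400,220:440],(400,473)),cv2.resize(a[0:260,200:420],(400,473))]))
E
```

```text
t 4.6667 pos [0.4198 0.3458 0.181 ] rpy [ 179.79    0.55 -164.64] F [ 1.4  1.3 -4. ] w 0.055
.60,.16,.2,90 -> [-124.7 -226.8  -18.6] spin 105.4 rows 14.7
```

View pics/v5.png

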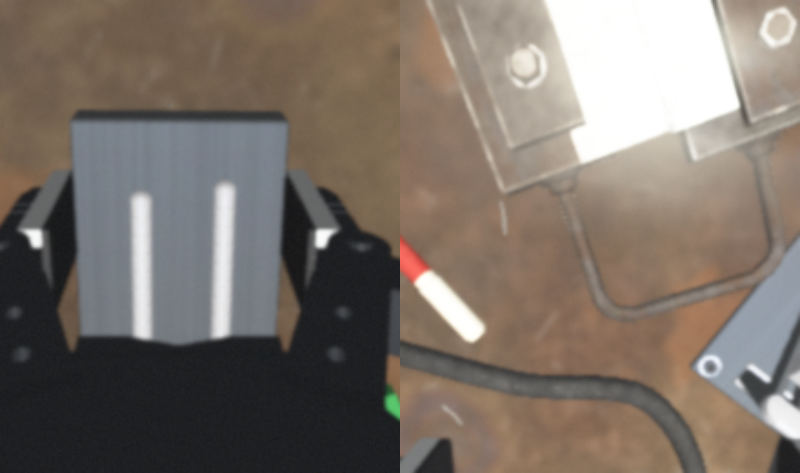

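Call:
servo_tool(
  increments=[
    {"dx": -125,"dy": -227,"dz": -19,"spin": 56,"hand": 255},
    {"dx": -125,"dy": -227,"dz": -19,"spin": 56,"hand": 255},
    {"dx": -125,"dy": -227,"dz": -19,"spin": 56,"hand": 255},
    {"dx": -125,"dy": -227,"dz": -19,"spin": 56,"hand": 255},
    {"dx": -125,"dy": -227,"dz": -19,"spin": 56,"hand": 255},
    {"dx": -125,"dy": -227,"dz": -19,"spin": 56,"hand": 255},
    {"dx": -125,"dy": -227,"dz": -19,"spin": 56,"hand": 255},
    {"dx": -125,"dy": -227,"dz": -19,"spin": 56,"hand": 255},
  ],
)

```text
clock: 5.43
position: [0.5983, 0.1541, 0.1897]
ee_rot: [-179.7, -0.2, 138.7]
force: [-0.3, 0.6, -5.5]
gripper_width: 0.0545
```

```bash
python3 go.py .656,.16,.18,90
```

```text
t 5.4333 pos [0.5983 0.1541 0.1897] rpy [-1.7975e+02 -1.5000e-01  1.3872e+02] F [-0.3  0.6 -5.5] w 0.0545
.656,.16,.18,90 -> [-39.4  42.6   9.5] spin 48.7 rows 6.8
```

Call:
servo_tool(
  increments=[
    {"dx": -39,"dy": 43,"dz": 10,"spin": 49,"hand": 255},
    {"dx": -39,"dy": 43,"dz": 10,"spin": 49,"hand": 255},
    {"dx": -39,"dy": 43,"dz": 10,"spin": 49,"hand": 255},
    {"dx": -39,"dy": 43,"dz": 10,"spin": 49,"hand": 255},
    {"dx": -39,"dy": 43,"dz": 10,"spin": 49,"hand": 255},
    {"dx": -39,"dy": 43,"dz": 10,"spin": 49,"hand": 255},
    {"dx": -39,"dy": 43,"dz": 10,"spin": 49,"hand": 255},
    {"dx": -39,"dy": 43,"dz": 10,"spin": 49,"hand": 255},
  ],
)

```text
clock: 6.1
position: [0.6528, 0.1647, 0.1794]
ee_rot: [-179.6, 0.0, 90.3]
force: [-1.0, 0.4, -4.8]
gripper_width: 0.055
```

```bash
python3 go.py .656,.08,.125,90; python3 - <<'E'
from h import *
for n in('top','side'): cam(n,n+'1.png')
t=cv2.imread('pics/top1.png');s=cv2.imread('pics/side1.png')
cv2.imwrite('pics/v6.png',np.hstack([cv2.resize(t[90:190,310:430],None,fx=5,fy=5,interpolation=2)[:,:400] if 0 else cv2.resize(t[100:200,330:430],(400,400),interpolation=2),cv2.resize(s[100:240,220:360],(400,400),interpolation=2)]))
E
```

```text
t 6.1 pos [0.6528 0.1647 0.1794] rpy [-1.7956e+02  4.0000e-02  9.0250e+01] F [-1.   0.4 -4.8] w 0.055
.656,.08,.125,90 -> [-84.7   3.2  54.4] spin 0.3 rows 2.4
```

View pics/v6.png

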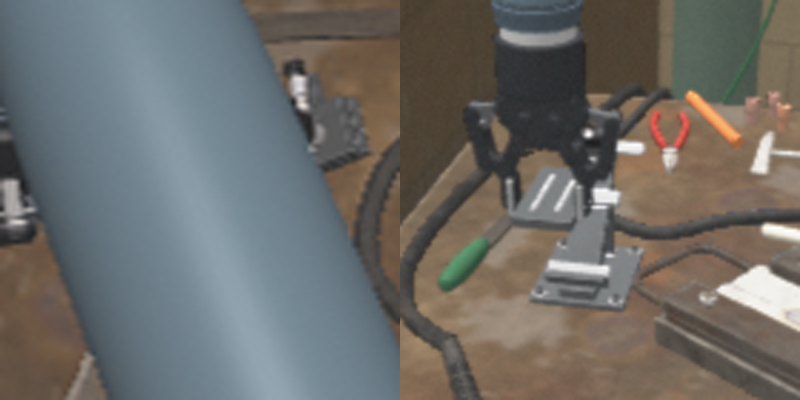

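The top view is blocked by the arm. The side view shows the plate held level, left of and behind the stand: plate at (275,175), toe bar at (280,194). To get the centring right, I'll hover over the stand so the wrist camera can see the toe bar past the plate.

Call:
servo_tool(
  increments=[
    {"dx": 0,"dy": 2,"dz": -40,"spin": 0,"hand": 255},
    {"dx": -30,"dy": 2,"dz": -80,"spin": 0,"hand": 255},
    {"dx": -70,"dy": 2,"dz": -80,"spin": 0,"hand": 255},
    {"dx": -110,"dy": 2,"dz": -80,"spin": 0,"hand": 255},
    {"dx": -145,"dy": 2,"dz": -80,"spin": 0,"hand": 255},
    {"dx": -160,"dy": 2,"dz": -80,"spin": 0,"hand": 255},
    {"dx": -160,"dy": 2,"dz": -80,"spin": 0,"hand": 255},
    {"dx": -160,"dy": 2,"dz": -80,"spin": 0,"hand": 255},
  ],
)

```text
clock: 6.87
position: [0.6575, 0.0041, 0.2628]
ee_rot: [-179.9, -0.1, 90.3]
force: [-0.4, 0.5, -6.3]
gripper_width: 0.0546
```

```bash
python3 - <<'E'
from h import *
c=cam('wrist','w2.png');s=r.read_state();print(s['position'],s['ee_rot'])
M,q=None,None
from fit import rest
M,q=rest([.6555,.052,0])
for p in[(0,33,0),(0,-33,0),(13,33,0),(13,-33,0),(0,33,16),(0,-33,16)]: print(p,proj(c,q+M@np.array(p)/1000).round(1))
E
```

```text
[0.65759108 0.00525284 0.26296605] [-1.79890611e+02 -6.88354870e-02  9.03978715e+01]
plate c [0.44344294 0.34880926 0.01      ] [0.05420291 0.10771    0.0535769  0.10821556]
long yaw -163.71941593570915
side plate c [0.44330993 0.35328449 0.01      ]
14.889983580736883
(0, 33, 0) [344.3 133.7]
(0, -33, 0) [287.8 133.4]
(13, 33, 0) [344.8 142.3]
(13, -33, 0) [287.2 142. ]
(0, 33, 16) [345.5 123.9]
(0, -33, 16) [286.5 123.6]
```

View pics/w2.png

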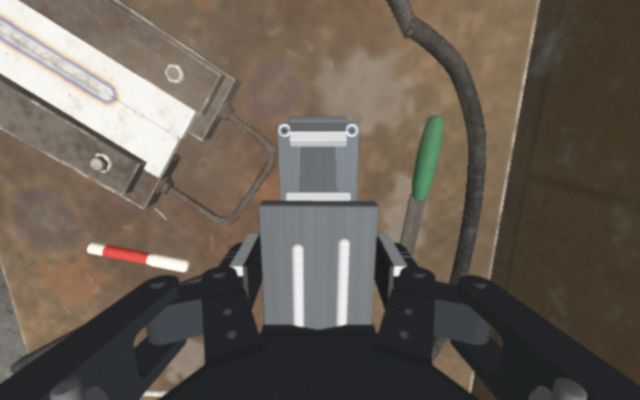

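The wrist view shows the toe bar at about (290–347, 132–146), the upper bar at (286–350, 193–200), and the plate below it at columns 261–377. I'll read the edges precisely with code.

```bash
python3 - <<'E' | grep -v -e plate -e yaw -e '^14'
from h import *
from fit import rest
from scipy.optimize import least_squares
c=load('wrist');g=c['image'].astype(float).mean(2)
def edges(row,lo,hi,thr):
    x=g[row-1:row+2].mean(0); m=[i for i in range(lo,hi) if x[i]>thr]; a,b=m[0],m[-1]
    return a-(x[a]-thr)/(x[a]-x[a-1]), b+(x[b]-thr)/(x[b]-x[b+1])
for row,thr in((136,165),(139,165),(142,165),(196,165),(197,165)): print(row,np.round(edges(row,270,370,thr),2), g[row,280:300].round().tolist()[:14])
print(g[124:152,318].round().tolist(),g[188:206,318].round().tolist())
E
```

```text
136 [281.33 355.08] [146.0, 161.0, 176.0, 189.0, 195.0, 196.0, 193.0, 184.0, 169.0, 172.0, 198.0, 215.0, 220.0, 220.0]
139 [288.72 346.75] [134.0, 132.0, 131.0, 131.0, 132.0, 133.0, 132.0, 135.0, 146.0, 176.0, 205.0, 220.0, 222.0, 223.0]
196 [285.48 350.53] [119.0, 128.0, 129.0, 130.0, 133.0, 150.0, 180.0, 207.0, 218.0, 219.0, 218.0, 218.0, 218.0, 218.0]
197 [285.4  350.54] [118.0, 127.0, 131.0, 132.0, 135.0, 152.0, 185.0, 210.0, 217.0, 220.0, 220.0, 219.0, 219.0, 219.0]
[103.0, 101.0, 103.0, 103.0, 102.0, 104.0, 116.0, 163.0, 210.0, 221.0, 221.0, 221.0, 221.0, 220.0, 220.0, 223.0, 222.0, 210.0, 196.0, 194.0, 193.0, 181.0, 154.0, 123.0, 112.0, 110.0, 111.0, 110.0] [111.0, 111.0, 113.0, 123.0, 161.0, 200.0, 215.0, 216.0, 216.0, 216.0, 217.0, 205.0, 170.0, 112.0, 75.0, 65.0, 70.0, 84.0]
```

```bash
python3 - <<'E' | grep -v -e plate -e 'long' -e '^14'
from h import *
from fit import rest
from scipy.optimize import least_squares
c=load('wrist')
def res(p):
    M,q=rest(p[:3]); q=q+[0,0,p[3]]; f=lambda a:proj(c,q+M@np.array(a)/1000)
    return np.array([f((8,33,0))[0]-346.75,f((8,-33,0))[0]-288.7,f((86,33,0))[0]-350.53,f((86,-33,0))[0]-285.45,f((0,0,0))[1]-131.2,f((13,0,0))[1]-141.6,f((82,0,0))[1]-192.2,p[3]*300])
k=least_squares(res,[.656,.05,0,0]);print(k.x,'yawdeg',np.degrees(k.x[2]),k.fun.round(2))
s=r.read_state();M=rot(s['ee_rot'])
# plate centre line on top face at TCP
for v in(225,260,300):
    x=c['image'][v].astype(float).mean(1); print(v,x[255:268].round(),x[372:384].round())
E
```

```text
[6.57403707e-01 5.38688063e-02 1.27183065e-02 5.90676351e-04] yawdeg 0.7287052854081957 [-0.34  0.34 -0.13  0.13  0.73 -1.05  0.29  0.18]
225 [ 98.  96.  98.  94. 100. 111. 121. 124. 123. 122. 124. 124. 126.] [131. 129. 130. 128. 123. 113. 109. 109. 112. 111. 111. 109.]
260 [ 36.  36.  36.  34.  36.  47.  74. 102. 118. 121. 122. 124. 123.] [127. 121. 101.  70.  41.  29.  27.  29.  28.  28.  29.  28.]
300 [ 78.  91.  99.  99. 100.  98.  96.  92. 101. 113. 122. 122. 124.] [119. 114. 111. 111. 112. 113. 113. 111. 103.  83.  57.  35.]
```

Wrist fit: rest origin at about (0.657, 0.054), yaw 0.7°, and the plate is centred in the jaws. I'll go to the left of the stand, then lower the level plate so its right end meets the upper bar and pivots in the grip.

Call:
servo_tool(
  increments=[
    {"dx": 35,"dy": 0,"dz": 0,"spin": 0,"hand": 255},
    {"dx": 75,"dy": 0,"dz": 20,"spin": 0,"hand": 255},
    {"dx": 108,"dy": 0,"dz": 50,"spin": 0,"hand": 255},
    {"dx": 108,"dy": 0,"dz": 90,"spin": 0,"hand": 255},
    {"dx": 108,"dy": 0,"dz": 125,"spin": 0,"hand": 255},
    {"dx": 108,"dy": 0,"dz": 131,"spin": 0,"hand": 255},
    {"dx": 108,"dy": 0,"dz": 131,"spin": 0,"hand": 255},
    {"dx": 108,"dy": 0,"dz": 131,"spin": 0,"hand": 255},
  ],
)

```text
clock: 7.58
position: [0.6577, 0.1135, 0.1342]
ee_rot: [180.0, -0.0, 90.4]
force: [1.0, -0.6, -3.7]
gripper_width: 0.0549
```

```bash
python3 go.py .6575,.0665,.132,90.6 .6575,.0665,.125,90.6
```

```text
t 7.5833 pos [0.6577 0.1135 0.1342] rpy [179.97  -0.    90.42] F [ 1.  -0.6 -3.7] w 0.0549
.6575,.0665,.132,90.6 -> [-47.   -0.5   2.2] spin -0.2 rows 1.1
.6575,.0665,.125,90.6 -> [-47.   -0.5   9.2] spin -0.2 rows 1.1
```

Call:
servo_tool(
  increments=[
    {"dx": -20,"dy": 0,"dz": 1,"spin": 0,"hand": 255},
    {"dx": -40,"dy": 0,"dz": 2,"spin": 0,"hand": 255},
    {"dx": -47,"dy": 0,"dz": 4,"spin": 0,"hand": 255},
    {"dx": -47,"dy": 0,"dz": 9,"spin": 0,"hand": 255},
    {"dx": -47,"dy": 0,"dz": 9,"spin": 0,"hand": 255},
  ],
)

```text
clock: 8.0
position: [0.6589, 0.0657, 0.1256]
ee_rot: [179.8, -0.1, 90.3]
force: [0.3, 1.3, -5.0]
gripper_width: 0.0545
```

```bash
python3 go.py .6575,.0665,.123 .6575,.0639,.1074  .6575,.0583,.0948 .6575,.0514,.0833
```

```text
t 8.0 pos [0.6589 0.0657 0.1256] rpy [ 1.7983e+02 -6.0000e-02  9.0280e+01] F [ 0.3  1.3 -5. ] w 0.0545
.6575,.0665,.123 -> [ 0.8 -1.4  2.6] spin 0 rows 0.1
.6575,.0639,.1074 -> [-1.8 -1.5 18.2] spin 0 rows 0.4
.6575,.0583,.0948 -> [-7.4 -1.5 30.8] spin 0 rows 0.8
.6575,.0514,.0833 -> [-14.3  -1.6  42.3] spin 0 rows 1.1
```

Call:
servo_tool(
  increments=[
    {"dx": 0,"dy": -1,"dz": 4,"spin": 0,"hand": 255},
    {"dx": -1,"dy": -1,"dz": 9,"spin": 0,"hand": 255},
    {"dx": -2,"dy": -1,"dz": 14,"spin": 0,"hand": 255},
    {"dx": -2,"dy": -1,"dz": 18,"spin": 0,"hand": 255},
    {"dx": -4,"dy": -1,"dz": 22,"spin": 0,"hand": 255},
    {"dx": -6,"dy": -1,"dz": 27,"spin": 0,"hand": 255},
    {"dx": -7,"dy": -1,"dz": 31,"spin": 0,"hand": 255},
    {"dx": -7,"dy": -1,"dz": 31,"spin": 0,"hand": 255},
  ],
)

```text
clock: 8.67
position: [0.6573, 0.0608, 0.0928]
ee_rot: [179.9, -0.1, 90.5]
force: [0.5, 6.8, -0.1]
gripper_width: 0.0542
```

```bash
python3 go.py .6575,.0514,.0833 .6575,.0445,.0757 .6575,.0376,.0701;python3 - <<'E'
from h import *
c=cam('side');w=cam('wrist')
cv2.imwrite('pics/v8.png',np.hstack([cv2.resize(c['image'][100:220,240:360],(480,480),interpolation=2),cv2.resize(w['image'][80:400,220:420],(300,480))])[:,:,::-1])
E
```

```text
t 8.6667 pos [0.6573 0.0608 0.0928] rpy [ 1.7992e+02 -1.4000e-01  9.0470e+01] F [ 0.5  6.8 -0.1] w 0.0542
.6575,.0514,.0833 -> [-9.4  0.2  9.5] spin 0 rows 0.3
.6575,.0445,.0757 -> [-16.3   0.1  17.1] spin 0 rows 0.6
.6575,.0376,.0701 -> [-23.2   0.   22.7] spin 0 rows 0.8
```

View pics/v8.png

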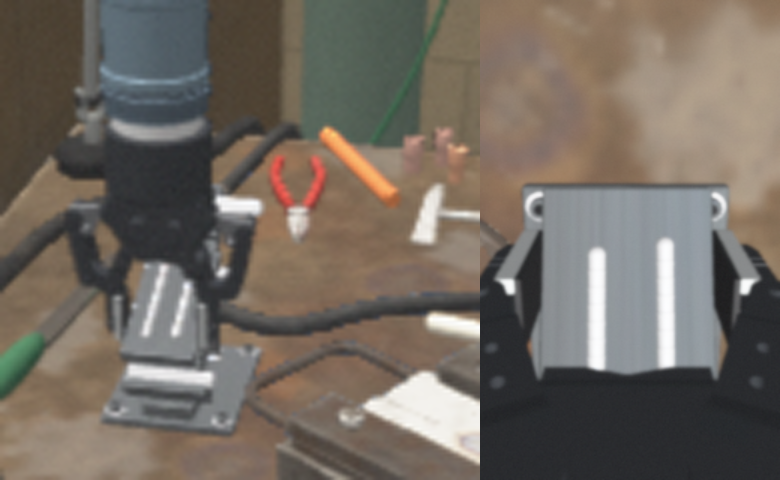

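The plate is tilting in the grip against the upper bar. In the wrist view its centre line is at crop column 627 against base-plate centre 625.5, so it is well centred. Continuing to full lean.

Call:
servo_tool(
  increments=[
    {"dx": -5,"dy": 0,"dz": 5,"spin": 0,"hand": 255},
    {"dx": -9,"dy": 0,"dz": 9,"spin": 0,"hand": 255},
    {"dx": -13,"dy": 0,"dz": 13,"spin": 0,"hand": 255},
    {"dx": -16,"dy": 0,"dz": 16,"spin": 0,"hand": 255},
    {"dx": -20,"dy": 0,"dz": 19,"spin": 0,"hand": 255},
    {"dx": -23,"dy": 0,"dz": 22,"spin": 0,"hand": 255},
    {"dx": -23,"dy": 0,"dz": 22,"spin": 0,"hand": 255},
  ],
)

```text
clock: 9.35
position: [0.657, 0.0395, 0.0712]
ee_rot: [180.0, -0.4, 90.5]
force: [0.4, 10.8, -0.7]
gripper_width: 0.0545
```

```bash
python3 go.py .6575,.0376,.0701;python3 - <<'E'
from h import *
c=cam('side');w=cam('wrist')
cv2.imwrite('pics/v9.png',np.hstack([cv2.resize(c['image'][120:220,240:340],(480,480),interpolation=2),cv2.resize(w['image'][80:400,220:420],(300,480))])[:,:,::-1])
E
```

```text
t 9.35 pos [0.657  0.0395 0.0712] rpy [179.96  -0.38  90.51] F [ 0.4 10.8 -0.7] w 0.0545
.6575,.0376,.0701 -> [-1.9  0.5  1.1] spin 0 rows 0.1
```

Call:
servo_tool(
  increments=[
    {"dx": -2,"dy": 0,"dz": 2,"spin": 0,"hand": 255},
    {"dx": -2,"dy": 0,"dz": 3,"spin": 0,"hand": 255},
    {"dx": -1,"dy": 0,"dz": 4,"spin": 0,"hand": 255},
    {"dx": -1,"dy": 0,"dz": 4,"spin": 0,"hand": 255},
  ],
)

```text
clock: 9.78
position: [0.657, 0.0395, 0.0711]
ee_rot: [179.9, -0.4, 90.6]
force: [-8.4, 12.0, 19.5]
gripper_width: 0.0548
```

```bash
python3 - <<'E'
from h import *
c=cam('side');w=cam('wrist')
cv2.imwrite('pics/v9.png',np.hstack([cv2.resize(c['image'][120:220,240:340],(480,480),interpolation=2),cv2.resize(w['image'][80:400,220:420],(300,480))])[:,:,::-1])
E
```

```text
(no output)
```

View pics/v9.png

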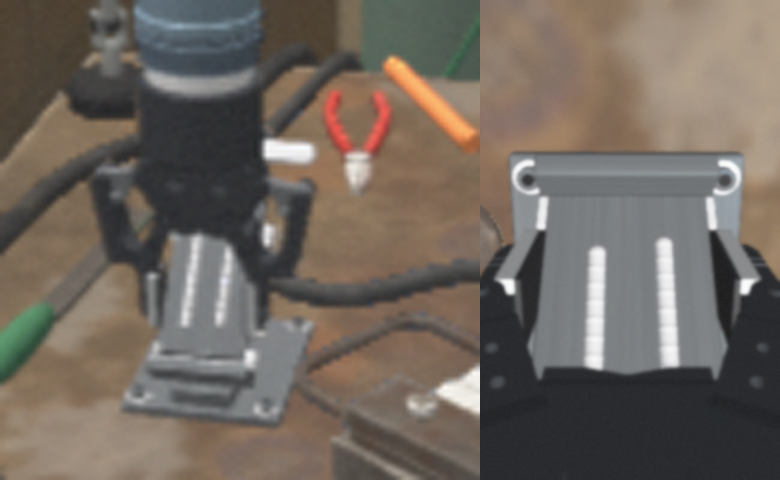

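Seated: the toe ledge takes the foot (19 N up), and in the wrist view the toe bar shows equal margins either side of the plate (crop 538–547 and 707–717). I'll ease off and release.

Call:
servo_tool(
  increments=[
    {"dx": 0,"dy": 0,"dz": -2,"spin": 0,"hand": 255},
    {"dx": 0,"dy": 0,"dz": -2,"spin": 0,"hand": 100},
    {"dx": 0,"dy": 0,"dz": -2,"spin": 0,"hand": 70},
    {"dx": 0,"dy": 0,"dz": -2,"spin": 0,"hand": 40},
    {"dx": 0,"dy": 0,"dz": -2,"spin": 0,"hand": 0},
    {"dx": 0,"dy": 0,"dz": -2,"spin": 0,"hand": 0},
    {"dx": 0,"dy": 0,"dz": -2,"spin": 0,"hand": 0},
    {"dx": 0,"dy": 0,"dz": -2,"spin": 0,"hand": 0},
  ],
)

```text
clock: 10.55
position: [0.6568, 0.0345, 0.0689]
ee_rot: [-180.0, 0.0, 90.3]
force: [0.4, 0.2, -0.2]
gripper_width: 0.0858
```

Call:
servo_tool(
  increments=[
    {"dx": 10,"dy": 0,"dz": -10,"spin": 0,"hand": 0},
    {"dx": 30,"dy": 0,"dz": -30,"spin": 0,"hand": 0},
    {"dx": 50,"dy": 0,"dz": -60,"spin": 0,"hand": 0},
    {"dx": 50,"dy": 0,"dz": -100,"spin": 0,"hand": 0},
    {"dx": 50,"dy": 0,"dz": -140,"spin": 0,"hand": 0},
    {"dx": 30,"dy": 0,"dz": -175,"spin": 0,"hand": 0},
    {"dx": 0,"dy": 0,"dz": -195,"spin": 0,"hand": 0},
    {"dx": -20,"dy": 0,"dz": -195,"spin": 0,"hand": 255},
  ],
)

```text
clock: 11.22
position: [0.6595, 0.0141, 0.2719]
ee_rot: [179.3, 0.1, 90.4]
force: [0.3, -0.1, -0.3]
gripper_width: 0.0753
```

Call:
servo_tool(
  increments=[
    {"dx": -5,"dy": 0,"dz": 0,"spin": 0,"hand": 255},
    {"dx": -5,"dy": 0,"dz": 0,"spin": 0,"hand": 255},
    {"dx": -5,"dy": 0,"dz": 0,"spin": 0,"hand": 255},
    {"dx": -5,"dy": 0,"dz": 0,"spin": 0,"hand": 255},
  ],
)

```text
clock: 11.55
position: [0.6564, 0.0112, 0.2633]
ee_rot: [-179.9, -0.0, 90.4]
force: [-0.3, 0.9, 0.0]
gripper_width: 0.0257
```

```bash
python3 go.py; python3 - <<'E'
from h import *
c=cam('side','side3.png');w=cam('wrist','w3.png')
cv2.imwrite('pics/v10.png',np.hstack([cv2.resize(c['image'][130:220,250:330],(426,480),interpolation=2),cv2.resize(w['image'][100:400,210:430],(352,480),interpolation=2)])[:,:,::-1])
E
```

```text
t 11.55 pos [0.6564 0.0112 0.2633] rpy [-1.7989e+02 -4.0000e-02  9.0410e+01] F [-0.3  0.9  0. ] w 0.0257
```

View pics/v10.png

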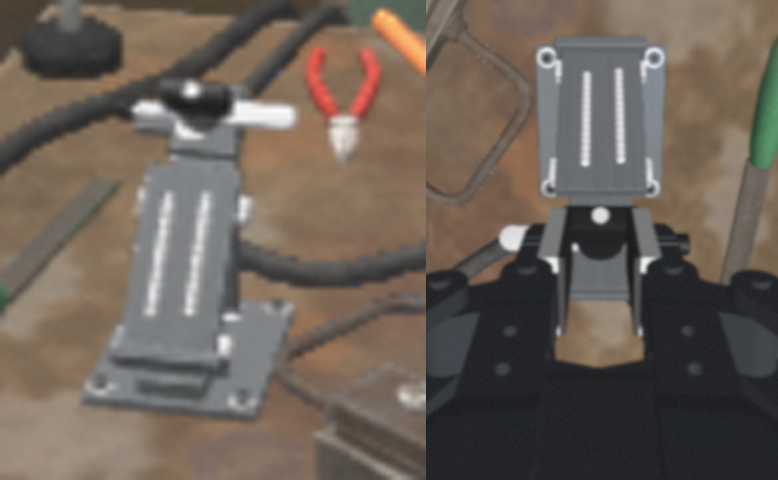

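The plate is seated. The side view shows it flat with its foot on the ledge. The wrist view shows beads mid 603 against bars mid about 602, so it is centred and square. The knob is at crop (600,235) with the arm pointing to the robot's side. Next I'll push the near half of the knob bar down the slope with shut fingers.

Call:
servo_tool(
  increments=[
    {"dx": -25,"dy": -10,"dz": 0,"spin": 0,"hand": 255},
    {"dx": -55,"dy": -22,"dz": 0,"spin": 0,"hand": 255},
    {"dx": -55,"dy": -22,"dz": 20,"spin": 0,"hand": 255},
    {"dx": -55,"dy": -22,"dz": 40,"spin": 0,"hand": 255},
    {"dx": -55,"dy": -22,"dz": 50,"spin": 0,"hand": 255},
    {"dx": -55,"dy": -22,"dz": 50,"spin": 0,"hand": 255},
    {"dx": -55,"dy": -22,"dz": 50,"spin": 0,"hand": 255},
  ],
)

```text
clock: 12.23
position: [0.6347, -0.0444, 0.2135]
ee_rot: [-179.9, -0.0, 90.4]
force: [-0.5, 0.4, 0.3]
gripper_width: -0.0004
```

```bash
python3 go.py .634,-.0438,.1914,90.5
```

```text
t 12.2333 pos [ 0.6347 -0.0444  0.2135] rpy [-1.7988e+02 -2.0000e-02  9.0410e+01] F [-0.5  0.4  0.3] w -0.0004
.634,-.0438,.1914,90.5 -> [ 0.6 -0.7 22.1] spin -0.1 rows 0.5
```

Call:
servo_tool(
  increments=[
    {"dx": 0,"dy": 0,"dz": 12,"spin": 0,"hand": 255},
    {"dx": 0,"dy": 0,"dz": 22,"spin": 0,"hand": 255},
    {"dx": 2,"dy": 0,"dz": 24,"spin": 0,"hand": 255},
    {"dx": 5,"dy": 0,"dz": 27,"spin": 0,"hand": 255},
    {"dx": 8,"dy": 0,"dz": 30,"spin": 0,"hand": 255},
    {"dx": 11,"dy": 0,"dz": 33,"spin": 0,"hand": 255},
  ],
)

```text
clock: 12.73
position: [0.6356, -0.0347, 0.1821]
ee_rot: [179.9, 0.1, 90.3]
force: [-3.7, -3.7, 6.7]
gripper_width: 0.0002
```

Contact: about 8 N opposing, directed up the slope as expected. Continuing the push.

Call:
servo_tool(
  increments=[
    {"dx": 2,"dy": 0,"dz": 2,"spin": 0,"hand": 255},
    {"dx": 4,"dy": 0,"dz": 4,"spin": 0,"hand": 255},
    {"dx": 6,"dy": 0,"dz": 6,"spin": 0,"hand": 255},
    {"dx": 8,"dy": 0,"dz": 8,"spin": 0,"hand": 255},
    {"dx": 10,"dy": 0,"dz": 10,"spin": 0,"hand": 255},
    {"dx": 10,"dy": 0,"dz": 10,"spin": 0,"hand": 255},
  ],
)

```text
clock: 13.23
position: [0.6353, -0.0234, 0.1707]
ee_rot: [180.0, -0.1, 90.4]
force: [0.3, 0.5, 0.3]
gripper_width: 0.0005
```

Call:
servo_tool(
  increments=[
    {"dx": -8,"dy": 0,"dz": -10,"spin": 0,"hand": 255},
    {"dx": -12,"dy": 0,"dz": -40,"spin": 0,"hand": 255},
    {"dx": -20,"dy": 0,"dz": -80,"spin": 0,"hand": 255},
    {"dx": -40,"dy": 0,"dz": -105,"spin": 0,"hand": 255},
    {"dx": -40,"dy": 0,"dz": -105,"spin": 0,"hand": 255},
    {"dx": -40,"dy": 0,"dz": -105,"spin": 0,"hand": 255},
  ],
)

```text
clock: 13.73
position: [0.6371, -0.0657, 0.2791]
ee_rot: [179.7, 0.0, 90.3]
force: [-0.4, -0.3, -1.0]
gripper_width: 0.0004
```

```bash
python3 go.py; python3 - <<'E'
from h import *
c=cam('side','side4.png');w=cam('wrist','w4.png')
cv2.imwrite('pics/v11.png',np.hstack([cv2.resize(c['image'][130:220,250:330],(426,480),interpolation=2),cv2.resize(w['image'][60:360,210:430],(352,480),interpolation=2)])[:,:,::-1])
E
```

```text
t 13.7333 pos [ 0.6371 -0.0657  0.2791] rpy [1.7966e+02 5.0000e-02 9.0260e+01] F [-0.4 -0.3 -1. ] w 0.0004
```

View pics/v11.png

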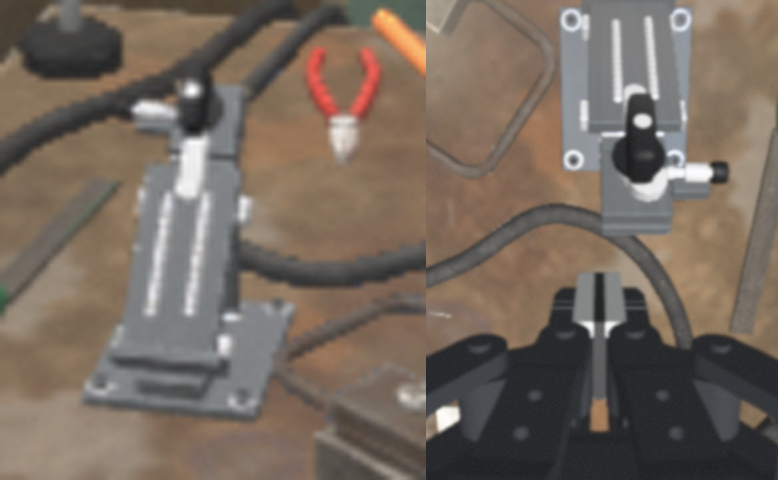

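The keeper arm lies down the slope across the plate's top, between the beads (side crop (195,165), wrist crop (635,95)→(645,180)). I'll do one quick numeric check of its angle and that the plate didn't move.

```bash
python3 - <<'E' | grep -v -e 'plate c' -e long -e '^14'
from h import *
from fit import rest
c=load('wrist');M,q=rest([.6574,.0539,.0127])
for a in[(86,0,18),(142,0,47),(135,0,18),(90,-10.5,12),(90,10.5,12),(110,28,10),(110,-28,10)]:
    u=proj(c,q+M@np.array(a)/1000); print(a,'crop',((u-[210,60])*1.6+[426,0]).round())
a=cv2.imread('pics/side3.png',0);b=cv2.imread('pics/side4.png',0)
print('side diff on lower plate',cv2.absdiff(a,b)[172:200,272:294].mean(), 'phase',cv2.phaseCorrelate(np.float32(a[168:206,264:300]),np.float32(b[168:206,264:300])))
E
```

```text
(86, 0, 18) crop [634.  84.]
(142, 0, 47) crop [643. 123.]
(135, 0, 18) crop [638. 149.]
(90, -10.5, 12) crop [616.  96.]
(90, 10.5, 12) crop [651.  96.]
(110, 28, 10) crop [683. 123.]
(110, -28, 10) crop [587. 124.]
side diff on lower plate 1.0097402597402598 phase ((-0.047642266526661814, -0.060763846179014536), 0.9989138730698162)
```

```bash
python3 -c "
from station import job_done
print(job_done())"
```

```text
the job is handed in; nothing more can be done
None
```

I leaned the dark two-bead plate on the sloping stand, let go of it, and turned the knob clockwise until the keeper snapped over. The job was handed in at about 13.8 s of robot time. The interface gives no verdict.

- **Seating:** I gripped the plate near one end and lowered it level onto the upper bar, which made it pivot in the jaws until it lay back on the slope. The foot met the toe ledge (about 19 N upward), then I eased off and released. The pictures show it flat, with its foot on the ledge and centred to about 1 mm.
- **Keeper:** I pushed the near half of the knob bar down the slope with the fingers shut. The resistance was about 8 N, then dropped to zero as it snapped over.
- **Last checks:** The keeper tip was seen at (634,88) and predicted at (634,84) for the closed position. The bead ends and the plate's top corners came within about 5 px in the enlarged crop. The side pictures before and after the knob turn show the plate did not move (0.06 px). The arm stands clear, reading under about 1 N.
- **Disagreements:** The cameras' first estimates of the stand differed by up to 8 mm (0.050 to 0.058 m in y), so I worked from the wrist view. Just before release, the tool position suggested the plate was about 2 mm off flat. The pictures after release showed it flat.
- **Not checked closely:** I did not inspect the other things on the bench individually at the end, but nothing in the moves touched them.

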